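# Refit the perforated panel of a sanding box

## Robot

A 6-joint arm with a two-finger parallel gripper is mounted at the origin on the work surface. World frame = base frame: x ahead of the robot, y to its left, z up, the work surface at z = 0. Lengths are in m, angles in degrees, forces in N, time in s.
With the tool pointing down it reaches from about 0.325 to 0.775 m from the base axis. Payload 5.5 kg.
Tool frame: the origin (TCP) lies on the centre line of the jaws, within the pads' length; the fingertips stand 11 mm ahead of it and the grasp point (between the pads) lies 8 mm behind it (arm.finger_overhang is the distance from the TCP to the fingertips, in m); z points along the fingers, y is the direction in which the jaws open and shut (so a half turn about z gives the same grasp; the last joint's range is limited). The gripper opens to 85 mm and grips with 20 to 120 N. Pads are 22 mm wide; open, the fingers measure 114 mm over their backs; the gripper's body (76 mm by 85 mm) begins 54 mm behind the grasp point. The pads swing forward as they close: fully open they stand 13 mm farther back than shut.
Start: joints at [-79.166, 5.22, 70.514, -0, 104.267, -3.249], TCP at [0.146, -0.582, 0.242] pointing down, gripper open.
Joint ranges: [-164.24, 164.24], [-49.07, 125.15], [9.68, 141.18], [-86.29, 266.29], [3.28, 154.24], [-151.56, 151.56]. Speed limits (degrees/s): [147.25, 147.25, 172.46, 180, 180, 180].

## Interface

Orientations are given as [roll, pitch, yaw] about the fixed x, y, z axes, in that order (R = Rz(yaw) Ry(pitch) Rx(roll)).
In Python, from plant import arm, imaging gives the robot as it stands. The module is installed in compiled form; this text tells all that it offers.
- The arm moves only by the shell command python3 -m crank 'ROWS'. ROWS is JSON, a list of rows, each a list of 3 entries, a list of its own where there are three numbers: the gripper's target within -1 to 1 (fully open at 1, half-way at 0, shut at -1), then the shift along the world's x, y, z in m, then the turn, a rotation vector about the world's x, y, z in rad. A call has 1 to 10 rows; each row shifts and turns the commanded pose from where the row before left it; what a row does not reach is not made up. A row lasts 1/10 s, in which the tool goes at most 50 mm and 8.59 degrees, less where a joint would pass 70% of its speed; a pose out of reach is approached as far as the arm can. A call is refused whole if a number of a shift passes 0.05 or a number of a turn 0.15, either way. A call with a gripper value outside its range is refused whole. The fingers move at their own pace and stop on an object; the grip force is fixed at half the most. Time passes only in rows, so rows that do not move let the fingers close. It gives the time, the measured TCP pose, the force and the opening at its end, in the units of the state.
- arm.sense(): the state, without advancing time (a new reading comes with each control period).
- imaging.grab_frame(name): name is "scene" or "top"; returns a dict with "img" (384x512x3 uint8, blue, green, red), "K" (3x3 intrinsics, pixels), "R" (3x3) and "t" (3): a world point X has camera coordinates R X + t. Camera axes: x right, y down, z forward; pixel columns grow to the right and rows downward; lengths in m; the calibration is good to about 2 mm. A picture is of the moment at which its call begins. There is no depth.
- arm.close_job(): hands the job in, once; it reports no verdict.
The state is a dict: "clock": time; "qpos": joint angles; "dq": joint speeds; "joint_efforts": joint torques, N m; "eef_pos": TCP position; "tool_rot": TCP orientation; "contact_force": force on the tool from outside, world axes, zero at the start; "torque": the same for the moment, N m; "width": finger opening in m.
Only numpy, scipy, OpenCV 4.12 (cv2) and the standard library are available. Lean on these libraries where they do the work, as an engineer would, in place of code of your own. Each camera call takes 0.05 s, during which the arm holds its last target.

## Task

Put the perforated metal panel back into the blue sanding box: tilt it, tuck its orange-striped end under the orange flange, swing the plain end down past the blue flange so that the panel lies flat on the ledges, then slide it back under the blue flange until it is fully home against the stop hidden there, and let go. Work gently, without forcing the panel or the gripper against the box or dropping the panel into it (30 N at most on the panel, and only 15 N on the stop, which is easily knocked loose), and leave the other things on the bench where they are.

Things in the scene. Friction and masses are not known exactly. Their poses are not given: they have to be found in the camera images.
- sandbox: Blue open-topped rigid steel box, fixed, 138 x 246 x 97 mm (x,y,z). Origin: centre of underside, on the bench (z=0); z up, y along its length to the orange flange. Inner walls x=+-65, y=+-119. A ledge 44 wide at each y end, top z=70; dark pad between, top z=45. Flanges 3 thick (z 94-97), 30 wide, reach in over the ledges; opening between them 178 mm long (y -89 to +89), shorter than the panel.
- box_orange_end (a point): Point where the ledge under the orange flange meets the end wall, at mid width, on the ledge's top: (0, +119, 70) mm in the box's frame, axes as the box. The space under this flange is empty back to the wall. Flange edge at y = +89, ledge edge at y = +75.
- box_blue_end (a point): Point where the ledge under the blue flange meets the end wall, at mid width, on the ledge's top: (0, -119, 70) mm in the box's frame, axes as the box. A black stop strip crosses the box under this flange, out of sight; its face is set anywhere from y = -112 to -92 mm, so it must be found by feel; do not press it over 15 N. Flange edge at y = -89, ledge edge at y = -75.
- panel: Loose flat aluminium panel with black dots, 120 x 204 x 5 mm (x,y,z), 0.25-0.45 kg, starts flat on the bench, handle up. Origin: centre of underside; z up, y along its length to the orange-striped end. Black bridge handle over its middle: bar along x, 78 long, 16 wide in y (grip across this), z 40 to 60, on two posts at x = +-34, each 10 x 12.
- panel_striped_end (a point): Middle of the lower edge of the panel's orange-striped end: (0, +102, 0) mm in the panel's frame. Goes under the orange flange. With this end against the wall there, the plain end clears the blue flange by only 4 mm.
- panel_plain_end (a point): Middle of the lower edge of the panel's plain end: (0, -102, 0) mm in the panel's frame. Goes under the blue flange, up against the hidden stop strip; it is then 3 to 23 mm under that flange.
- screwdriver: Bystander: screwdriver 190 mm long lying on the bench between box and panel, its length along x; origin about mid-length on its underside.
- spray_can: Bystander: standing spray can, 60 mm across, 130 mm tall; origin centre of its underside.
- jar: Bystander: glass jar with red lid, 66 mm across, 85 mm tall; origin centre of its underside.
- sanding_block: Bystander: cork sanding block 60 x 110 x 25 mm; origin centre of its underside.
There are look-alikes about, which are no part of the job. Leave any turquoise look-alike of the panel alone.

How it is judged (in metres and radians):
On the way, in this order (a step that is already met when the one before it is completed fails the run):
1. the panel is tilted, its striped end is tucked at least 4 mm under the orange flange, its plain end still above the blue flange (y of panel_striped_end in the frame of sandbox above 0.093 m and z of panel_striped_end in the frame of sandbox between 0.066 and 0.092 m and z of panel_plain_end in the frame of sandbox above 0.097 m and angle between panel's own z axis and vertical above 0.1 rad), for 0.1 s.
2. the plain end has been swung down past the blue flange: the panel lies flat at the ledges (z of panel_striped_end in the frame of sandbox between 0.066 and 0.074 m and z of panel_plain_end in the frame of sandbox between 0.066 and 0.074 m and x of panel in the frame of sandbox between -0.006 and 0.006 m and angle between panel's own z axis and vertical below 0.04 rad), for 0.1 s.
At the end, for the whole second after the job is handed in: The panel lies flat on both ledges (underside within 4 mm of the ledge tops, tilt under 0.025 rad, within 6 mm of mid width), its plain end within 2 mm of the stop strip under the blue flange, at rest and let go (z of panel_striped_end in the frame of sandbox between 0.066 and 0.074 m and z of panel_plain_end in the frame of sandbox between 0.066 and 0.074 m and x of panel in the frame of sandbox between -0.006 and 0.006 m and y of panel_plain_end in the frame of sandbox below -0.09 m and y of stop_c0 in the frame of panel above -0.1075 m and angle between panel's own z axis and vertical below 0.025 rad and angle between the y axis of panel and the y axis of sandbox, either way round below 0.05 rad and linear speed of panel below 0.01 m/s); the robot touches nothing.
It fails at once if the panel presses on the hidden stop with more than 15 N (contact force between panel and stop_c0 above 15 N).
It fails at once if the panel is pressed or knocked against the box with more than 30 N (contact force between panel and sandbox above 30 N).
It fails at once if the gripper or arm presses on the box with more than 15 N (contact force between any of the fingers, the arm and sandbox above 15 N).
It fails at once if a bystander (screwdriver, spray can, jar or sanding block) is shifted by more than 25 mm (distance of any of screwdriver, spray_can, jar, sanding_block from where it was at the start of the episode above 0.025 m).
It also fails if it takes over 58 s, if anything falls off the work surface, if the arm or the gripper's body presses on something with over 40 N, if the wrist force passes 120 N, or if a joint passes its speed limit or range.

## Working session

There is one attempt and no reset: what is moved stays moved. The work goes in short steps, Python scripts to look and compute and a shell command to move; the robot and the scene stay as the last step left them, time stands still between calls to the robot, and variables do not carry over. Pictures are saved under pics/ and viewed, and the job is handed in when it is done.

```bash
mkdir -p pics; ls; python3 - <<'E'
from plant import arm, imaging
import cv2,numpy as np
for n in ("scene","top"):
    f=imaging.grab_frame(n); cv2.imwrite(f"pics/{n}0.png",f["img"])
    np.savez(f"{n}0.npz",**f)
    print(n,f["K"].tolist(),f["R"].round(4).tolist(),f["t"].round(4).tolist())
print(arm.sense())
E
```

```text
pics
scene [[462.38136043320327, 0.0, 245.09494446625095], [0.0, 462.38136043320327, 189.325445578102], [0.0, 0.0, 1.0]] [[-0.3417, 0.9397, 0.0094], [0.7218, 0.2688, -0.6377], [-0.6018, -0.2112, -0.7702]] [0.2638, -0.3193, 1.5847]
top [[381.195040704703, 0.0, 258.15948984991024], [0.0, 381.195040704703, 188.0766696235632], [0.0, 0.0, 1.0]] [[-0.0126, -0.9998, 0.0124], [-0.9974, 0.0117, -0.0708], [0.0707, -0.0132, -0.9974]] [-0.0759, 0.5225, 1.1034]
{'clock': 0.1, 'qpos': array([-7.91656615e+01,  5.25894755e+00,  7.05755279e+01,  1.28907759e-03,
        1.04267042e+02, -3.24772406e+00]), 'dq': array([ 0.00547483, -0.07027274, -0.24471715, -0.03849721,  0.10549323,
       -0.0228897 ]), 'joint_efforts': array([ 2.64908849e-03, -4.60219610e+01, -4.19216931e+01,  8.19921206e-05,
        1.07340224e-02,  2.05404530e-05]), 'eef_pos': array([ 0.14595717, -0.58173255,  0.24125693]), 'tool_rot': array([-1.79898716e+02, -6.99917461e-03,  1.40823730e+01]), 'contact_force': array([-0.32041044, -0.8122728 , -0.1336832 ]), 'torque': array([-0.01437908, -0.02956323, -0.01809612]), 'width': 0.08569899953658108}
```

View pics/scene0.png

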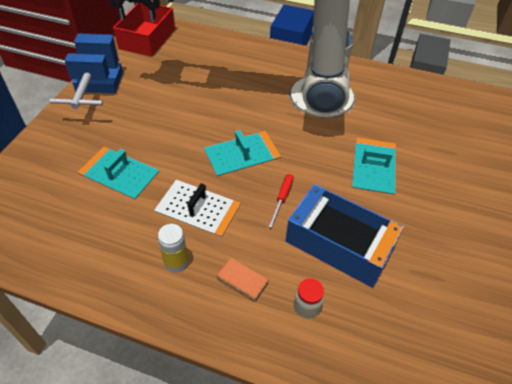

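View pics/top0.png

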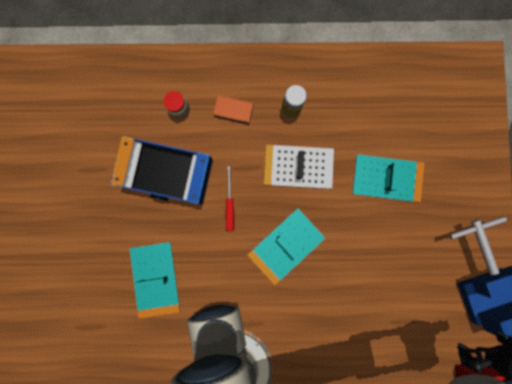

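The top view shows the white panel at about (300,167) with its orange end at the left (+y), and the box at about (163,170) with its orange flange at the left. The screwdriver lies between them. I'll zoom in to measure the corners.

```bash
python3 - <<'E'
import cv2,numpy as np
t=np.load("top0.npz")["img"]; s=np.load("scene0.npz")["img"]
def crop(im,x0,y0,x1,y1,k,n):
    c=cv2.resize(im[y0:y1,x0:x1],None,fx=k,fy=k,interpolation=cv2.INTER_CUBIC)
    for x in range((x0//10+1)*10,x1,10):
        cv2.line(c,((x-x0)*k,0),((x-x0)*k,6),(0,255,255),1); cv2.putText(c,str(x),((x-x0)*k-8,16),0,.35,(0,255,255))
    for y in range((y0//10+1)*10,y1,10):
        cv2.line(c,(0,(y-y0)*k),(6,(y-y0)*k),(0,255,255),1); cv2.putText(c,str(y),(7,(y-y0)*k+4),0,.35,(0,255,255))
    cv2.imwrite(n,c)
crop(t,105,130,220,215,6,"pics/tbox.png")
crop(t,255,130,345,200,8,"pics/tpan.png")
crop(s,275,175,410,290,5,"pics/sbox.png")
crop(s,145,170,250,240,7,"pics/span.png")
E
```

```text
(no output)
```

View pics/tbox.png

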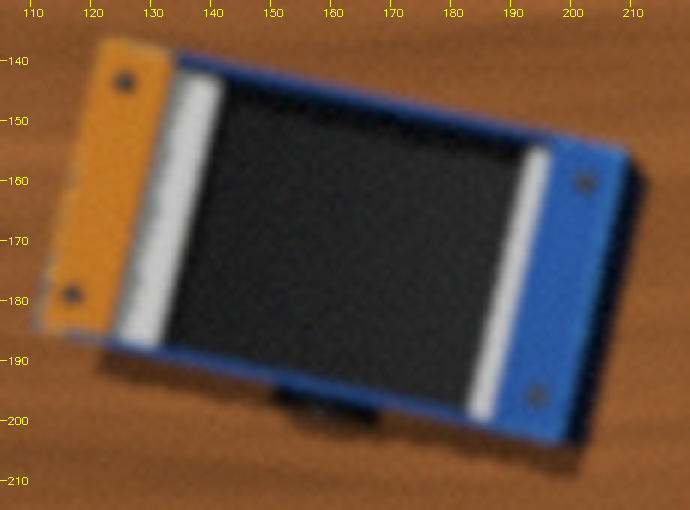

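View pics/tpan.png

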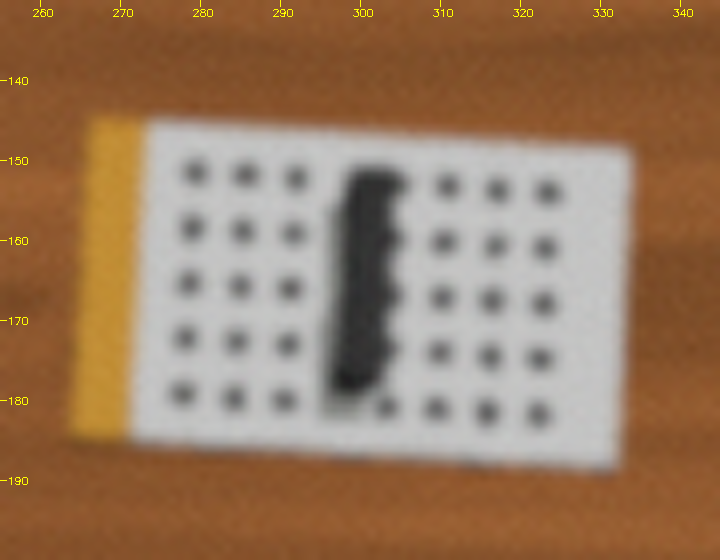

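View pics/sbox.png

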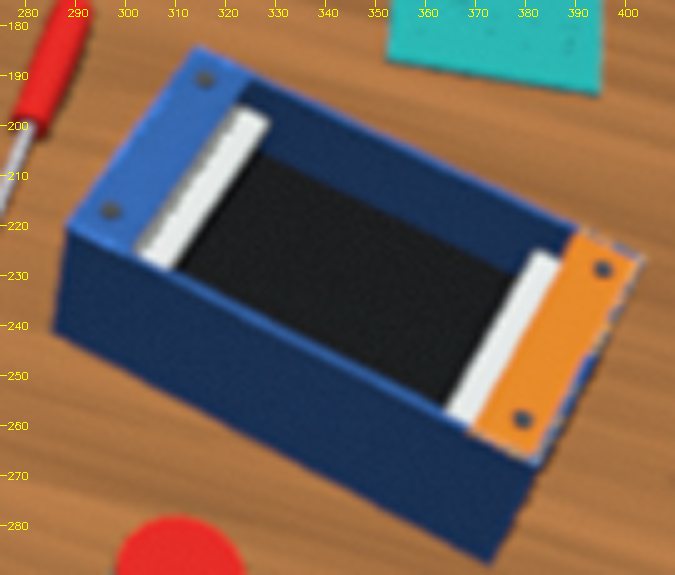

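View pics/span.png

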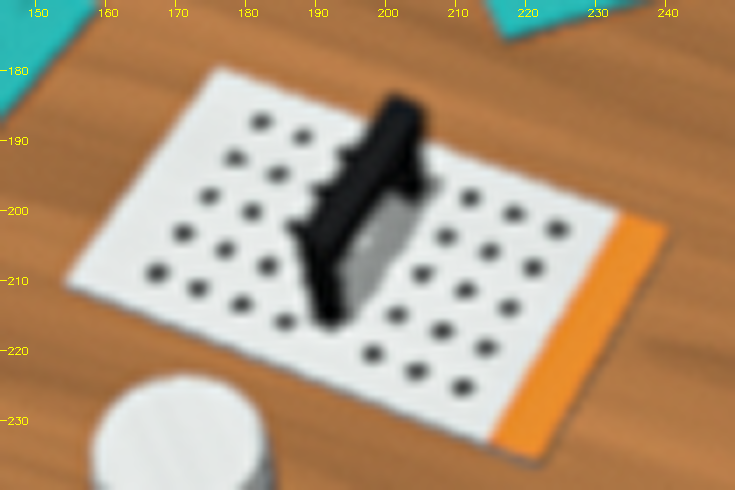

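```bash
cat > h.py <<'E'
import numpy as np
from scipy.optimize import least_squares
C={n:np.load(f"{n}0.npz") for n in("top","scene")}
def proj(n,X):
    c=C[n]; p=(c["R"]@np.asarray(X).T).T+c["t"]; q=(c["K"]@p.T).T; return q[:,:2]/q[:,2:]
def T(p,P):
    x,y,a=p; c,s=np.cos(a),np.sin(a); P=np.asarray(P,float)
    return np.c_[x+c*P[:,0]-s*P[:,1],y+s*P[:,0]+c*P[:,1],P[:,2]]
def fit(obs,x0):
    f=lambda p:np.concatenate([(proj(n,T(p,P))-np.array(u)).ravel() for n,P,u in obs])
    r=least_squares(f,x0,loss="soft_l1"); return r.x,r.fun.reshape(-1,2)
E
python3 - <<'E'
from h import *
B=[(69,123,97),(-69,123,97),(69,-123,97),(-69,-123,97)]
bx=lambda L:np.array(L)/1000
tb=("top",bx(B),[(121.5,136.5),(112.5,184.5),(209.5,154.5),(199.5,203.5)])
sb=("scene",bx(B+[(69,-123,0),(69,123,0)]),[(382,268),(403,226.5),(288,221),(314,184),(285,242),(373,288)])
Pn=[(60,102,5),(-60,102,5),(60,-102,5),(-60,-102,5)]
tp=("top",bx(Pn),[(266.5,144.5),(264,184.5),(334,148),(332.5,188.2)])
sp=("scene",bx(Pn),[(221.5,235.5),(240,202.5),(154,210.3),(176,179)])
for nm,a,b in(("box",tb,sb),("panel",tp,sp)):
    for o in([a],[b],[a,b]):
        p,r=fit(o,[.55,.1,0]); print(nm,p.round(4),np.degrees(p[2]).round(2)); 
    print(r.round(1).tolist())
# screwdriver, can rough
def ray(n,u,z):
    c=C[n]; d=c["R"].T@np.linalg.inv(c["K"])@np.array([*u,1]); o=-c["R"].T@c["t"]; return (o+d*(z-o[2])/d[2]).round(3)
print("sd",ray("top",(228.5,167),.01),ray("top",(230,231),.02),"can",ray("top",(295,95),.13),"block",ray("top",(234,109),.025),"jar",ray("top",(174,101),.085))
E
```

```text
box [ 0.5697  0.1852 -0.2135] -12.23
box [ 0.5727  0.1869 -0.2201] -12.61
box [ 0.5715  0.1864 -0.2173] -12.45
[[0.6, -0.9], [-2.0, -0.0], [0.0, -0.8], [-0.7, -0.7], [0.5, -0.4], [0.8, -0.8], [-0.5, -1.2], [-0.7, -0.3], [-0.4, -0.3], [-0.0, -0.1]]
panel [ 0.5867 -0.2066 -0.0657] -3.77
panel [ 0.5877 -0.2062 -0.0684] -3.92
panel [ 0.5871 -0.2065 -0.0672] -3.85
[[-0.2, -0.1], [0.2, -0.4], [-0.0, 0.2], [-0.2, -0.3], [-0.0, -0.3], [0.3, -0.2], [0.1, -0.6], [-0.3, 0.4]]
sd [0.586 0.005 0.01 ] [0.397 0.001 0.02 ] can [ 0.765 -0.184  0.13 ] block [ 0.757 -0.013  0.025] jar [0.765 0.152 0.085]
```

```bash
cat >> h.py <<'E'
import cv2
def overlay(img,n,lines,x0,y0,x1,y1,k,out):
    c=cv2.resize(img[y0:y1,x0:x1],None,fx=k,fy=k,interpolation=cv2.INTER_CUBIC)
    for W,col in lines:
        u=((proj(n,W)-[x0,y0]+.5)*k).round().astype(int)
        cv2.polylines(c,[u],True,col,1)
    cv2.imwrite(out,c)
def rect(x,y0,y1,z): return np.array([(-x,y0,z),(x,y0,z),(x,y1,z),(-x,y1,z)])/1000
BOXL=[rect(69,-123,123,97),rect(65,-89,89,97),rect(69,-123,123,0)]
PANL=[rect(60,-102,102,5),rect(39,-8,8,60),rect(60,85,102,5)]
E
python3 - <<'E'
from h import *
b=[.5712,.1860,-.2160]; p=[.5871,-.2065,-.0672]
for n,w in(("top",(105,130,220,215,6)),("scene",(275,175,410,290,5))):
    overlay(C[n]["img"],n,[(T(b,r),(0,255,0)) for r in BOXL],*w,f"pics/ob_{n}.png")
for n,w in(("top",(255,130,345,200,8)),("scene",(145,170,250,240,7))):
    overlay(C[n]["img"],n,[(T(p,r),(0,0,255)) for r in PANL],*w,f"pics/op_{n}.png")
a=[cv2.imread(f"pics/{f}.png") for f in("ob_top","op_top","ob_scene","op_scene")]
for i,(u,v) in enumerate([(a[0],a[1]),(a[2],a[3])]):
    u=cv2.resize(u,(550,550*u.shape[0]//u.shape[1]));v=cv2.resize(v,(550,550*v.shape[0]//v.shape[1]))
for i,im in enumerate(a): print(im.shape)
E
```

```text
(510, 690, 3)
(560, 720, 3)
(575, 675, 3)
(490, 735, 3)
```

View pics/ob_top.png

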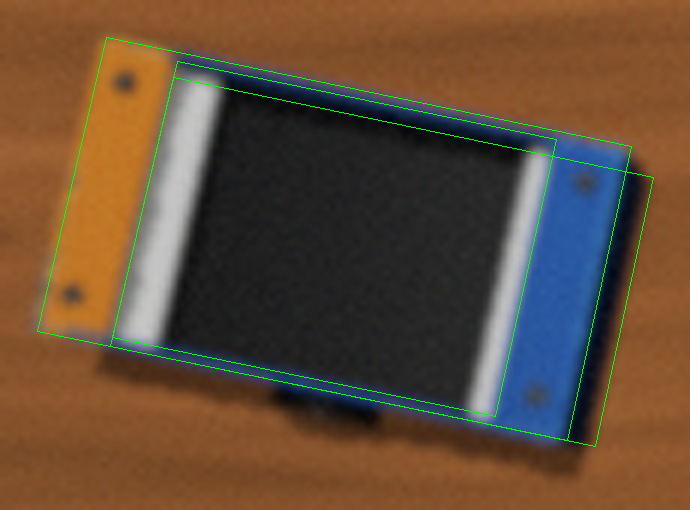

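View pics/ob_scene.png

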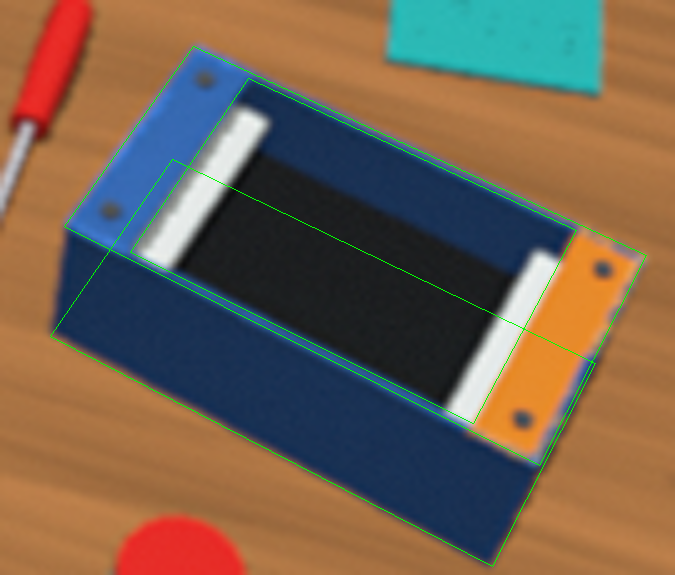

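View pics/op_top.png

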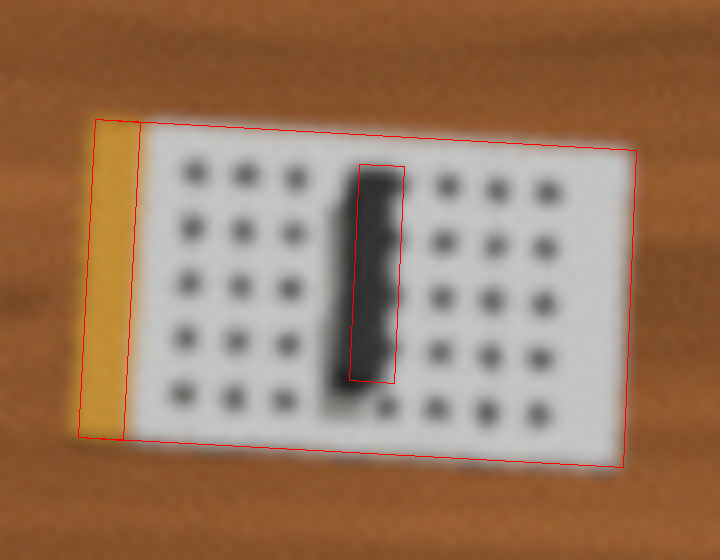

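```bash
python3 -m crank '[[1,[0.02,0.017,0],[0,0,-0.01]],[1,[0.036,0.031,0],[0,0,-0.033]],[1,[0.036,0.031,0],[0,0,-0.033]],[1,[0.036,0.031,0],[0,0,-0.033]],[1,[0.036,0.031,0],[0,0,-0.033]],[1,[0.036,0.031,0],[0,0,-0.033]],[1,[0.036,0.031,0],[0,0,-0.033]],[1,[0.036,0.031,0],[0,0,-0.033]],[1,[0.036,0.031,0],[0,0,-0.033]],[1,[0.036,0.031,0],[0,0,-0.033]]]'; python3 -m crank '[[1,[0.036,0.031,-0.01],[0,0,-0.006]],[1,[0.036,0.031,-0.02],[0,0,0]],[1,[0.02,0.018,-0.03],[0,0,0]],[1,[0.005,0.0,-0.01],[0,0,0]],[1,[0,0,0],[0,0,0]],[1,[0,0,0],[0,0,0]]]'
```

```text
clock: 1.1
eef_pos: [0.4911, -0.2843, 0.2418]
tool_rot: [-180.0, 0.0, -3.6]
contact_force: [-0.2, -0.0, 0.8]
width: 0.0856
clock: 1.7
eef_pos: [0.5854, -0.2079, 0.1735]
tool_rot: [180.0, 0.0, -3.9]
contact_force: [-0.4, 0.1, 0.3]
width: 0.0855
```

```bash
python3 -m crank '[[1,[0.0015,0.002,-0.03],[0,0,0]],[1,[0,0,-0.04],[0,0,0]],[1,[0,0,-0.03],[0,0,0]],[1,[0,0,-0.02],[0,0,0]],[1,[0,0,-0.0135],[0,0,0]],[1,[0,0,0],[0,0,0]],[1,[0,0,0],[0,0,0]]]'; python3 - <<'E'
from h import *
from plant import imaging
for n in("top","scene"):
    f=imaging.grab_frame(n); cv2.imwrite(f"pics/g_{n}.png",cv2.resize(f["img"][110:250,130:350] if n=="scene" else f["img"][100:240,230:450],None,fx=3,fy=3))
E
```

```text
clock: 2.4
eef_pos: [0.588, -0.2059, 0.0414]
tool_rot: [179.9, -0.1, -3.9]
contact_force: [0.1, 0.4, 1.0]
width: 0.0855
```

View pics/g_scene.png

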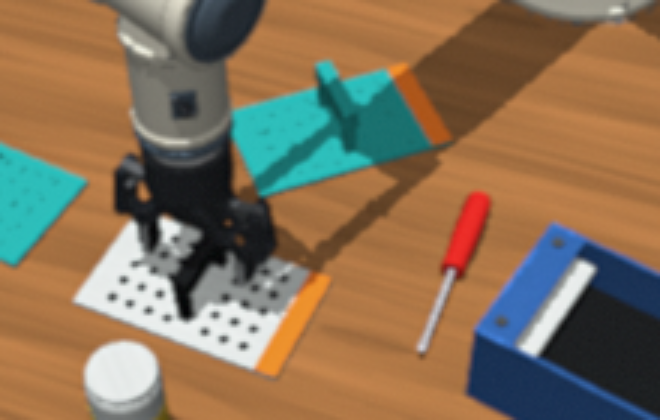

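The fingers straddle the handle bar (crop px about (190,260)), so I'll close on it.

```bash
python3 -m crank '[[-1,[0,0,0],[0,0,0]],[-1,[0,0,0],[0,0,0]],[-1,[0,0,0],[0,0,0]],[-1,[0,0,0],[0,0,0]],[-1,[0,0,0],[0,0,0]],[-1,[0,0,0],[0,0,0]],[-1,[0,0,0],[0,0,0]]]'; python3 -m crank '[[-1,[0,0,0.005],[0,0,0]],[-1,[0,0,0.02],[0,0,0]],[-1,[0,0,0],[0,0,0]],[-1,[0,0,0],[0,0,0]]]'
```

```text
clock: 3.2
eef_pos: [0.5875, -0.2048, 0.0395]
tool_rot: [-180.0, -0.0, -3.8]
contact_force: [-0.6, 0.6, 1.7]
width: 0.0155
clock: 3.6
eef_pos: [0.5876, -0.205, 0.0643]
tool_rot: [180.0, -0.0, -3.9]
contact_force: [0.2, -0.3, -3.0]
width: 0.015
```

```bash
cat >> h.py <<'E'
from scipy.spatial.transform import Rotation as Ro
BOX=[.5712,.1860,-.2160]; G=np.array([0,0,.040])
def panel_now(s):
    Rp=Ro.from_euler("xyz",s["tool_rot"],degrees=True)*Ro.from_euler("x",-180,degrees=True)
    o=np.array(s["eef_pos"])-Rp.apply(G)
    Rb=Ro.from_euler("z",BOX[2]); ob=np.array([BOX[0],BOX[1],0])
    f=lambda q:Rb.inv().apply(o+Rp.apply(q)-ob)*1000
    return f([0,.102,0]),f([0,-.102,0]),(Rb.inv()*Rp).as_euler("ZYX",degrees=True)
def target(s,x,ys,zs,th):
    """panel striped-edge at (x,ys,zs) mm box frame, tilt th deg -> shift, rotvec left to go"""
    Rb=Ro.from_euler("z",BOX[2]); ob=np.array([BOX[0],BOX[1],0])
    Rp=Rb*Ro.from_euler("x",-th,degrees=True)
    tcp=ob+Rb.apply(np.array([x,ys,zs])/1000)+Rp.apply(G-[0,.102,0])
    R0=Ro.from_euler("xyz",s["tool_rot"],degrees=True)
    rv=(Rp*Ro.from_euler("x",180,degrees=True)*R0.inv()).as_rotvec()
    return (tcp-s["eef_pos"]).round(4),rv.round(4)
def show():
    from plant import arm
    s=arm.sense(); a,b,e=panel_now(s); Rb=Ro.from_euler("z",BOX[2])
    print("striped",a.round(1),"plain",b.round(1),"zyx",e.round(2),"Fbox",Rb.inv().apply(s["contact_force"]).round(1),"Tbox",Rb.inv().apply(s["torque"]).round(2),"w",round(s["width"],4),"t",round(s["clock"],2)); return s
E
python3 -m crank '[[-1,[0,0,0.03],[0,0,0]],[-1,[0,0,0.04],[0,0,0]],[-1,[0,0,0.04],[0,0,0]],[-1,[0,0.02,0.03],[0,0,0]],[-1,[-0.002,0.04,0.01],[0,0,-0.02]],[-1,[-0.002,0.04,0],[0,0,-0.02]],[-1,[-0.002,0.04,0],[0,0,-0.02]],[-1,[-0.002,0.04,0],[0,0,-0.02]],[-1,[-0.002,0.04,0],[0,0,-0.02]],[-1,[-0.002,0.04,0],[0,0,-0.02]]]'; python3 -m crank '[[-1,[-0.002,0.04,0],[0,0,-0.02]],[-1,[-0.002,0.03,0],[0,0,-0.01]],[-1,[0,0.01,0],[0,0,0]],[-1,[0,0,0],[0,0,0]],[-1,[0,0,0],[0,0,0]]]'
python3 -c "
from h import *
s=show(); print(target(s,0,95,140,14))"
```

```text
clock: 4.6
eef_pos: [0.5748, 0.0566, 0.2128]
tool_rot: [180.0, 0.1, -10.8]
contact_force: [0.2, -0.9, -4.3]
width: 0.0152
clock: 5.1
eef_pos: [0.5714, 0.1342, 0.2136]
tool_rot: [179.9, 0.0, -12.5]
contact_force: [-0.3, 0.2, -3.9]
width: 0.0154
striped [ 11.5  51.4 173.4] plain [  11.1 -152.6  173.7] zyx [-0.09  0.05 -0.07] Fbox [-0.4  0.1 -3.9] Tbox [-0.01  0.    0.03] w 0.0154 t 5.1
(array([ 0.001 ,  0.0574, -0.0101]), array([-0.2376,  0.0515,  0.0016]))
```

```bash
python3 -m crank '[[-1,[0,0.008,0],[-0.04,0.0085,0]],[-1,[0,0.01,0],[-0.06,0.013,0]],[-1,[0,0.01,-0.005],[-0.06,0.013,0]],[-1,[-0.001,0.01,-0.01],[-0.06,0.013,0]],[-1,[0,0.0096,-0.01],[-0.0176,0.004,0.0016]],[-1,[0,0,0],[0,0,0]],[-1,[0,0,0],[0,0,0]]]'
python3 - <<'E'
from h import *
s=show()
from plant import imaging
a,b,e=panel_now(s)
Rp=Ro.from_euler("xyz",s["tool_rot"],degrees=True)*Ro.from_euler("x",-180,degrees=True); o=s["eef_pos"]-Rp.apply(G)
for n,w in(("top",(90,120,220,225,5)),("scene",(255,140,410,290,5))):
    f=imaging.grab_frame(n); np.savez(f"{n}1.npz",**f)
    overlay(f["img"],n,[(o+Rp.apply(r),(0,0,255)) for r in PANL]+[(T(BOX,r),(0,255,0)) for r in BOXL[:2]],*w,f"pics/t1_{n}.png")
E
```

```text
clock: 5.8
eef_pos: [0.5705, 0.1818, 0.1889]
tool_rot: [166.1, -0.0, -12.4]
contact_force: [-0.8, 0.2, -2.7]
width: 0.0151
striped [  0.3  85.1 125.6] plain [   0.2 -112.9  174.7] zyx [ -0.02  -0.   -13.93] Fbox [-0.8  0.1 -2.7] Tbox [ 0.26 -0.    0.02] w 0.0151 t 5.8
```

View pics/t1_top.png

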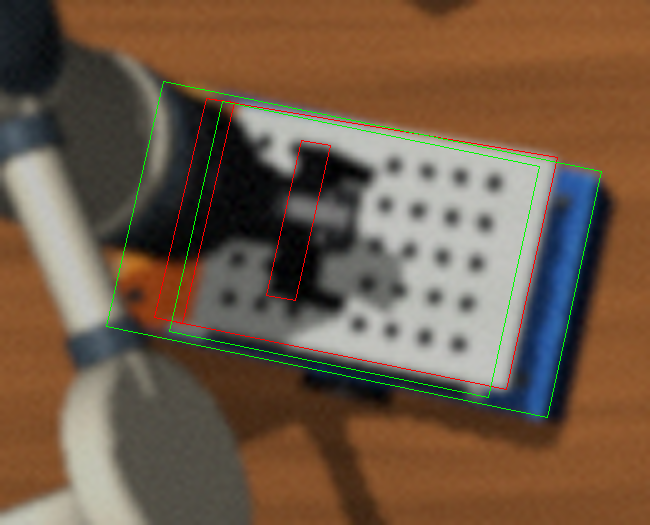

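View pics/t1_scene.png

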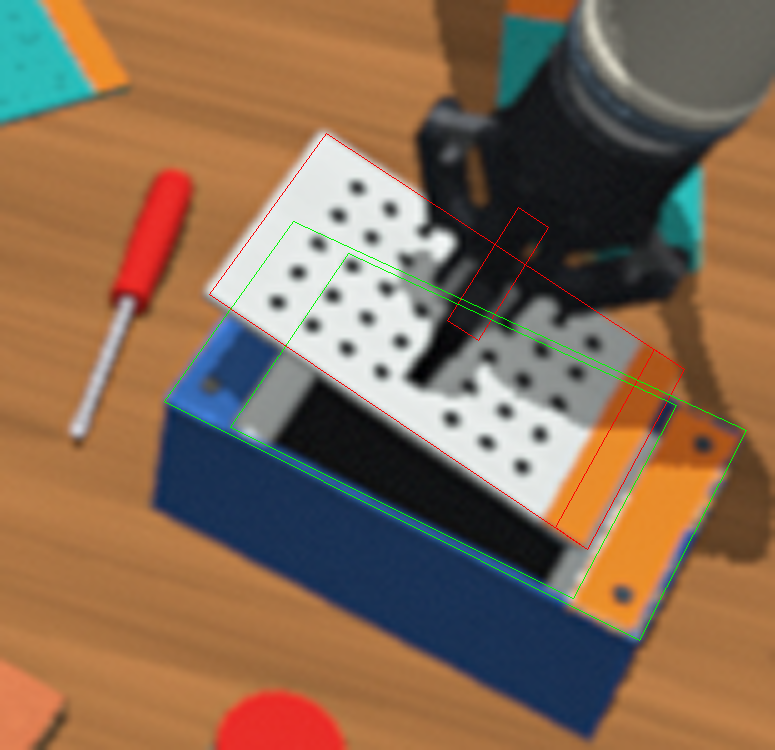

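```bash
python3 -m crank '[[-1,[-0.001,-0.005,-0.008],[0,0,0]],[-1,[0,0,-0.01],[0,0,0]],[-1,[0,0,-0.01],[0,0,0]],[-1,[0,0,-0.008],[0,0,0]],[-1,[0,0,-0.006],[0,0,0]],[-1,[0,0,-0.005],[0,0,0]],[-1,[0,0,-0.003],[0,0,0]],[-1,[0,0,0],[0,0,0]],[-1,[0,0,0],[0,0,0]]]'
python3 - <<'E'
from h import *
s=show()
from plant import imaging
Rp=Ro.from_euler("xyz",s["tool_rot"],degrees=True)*Ro.from_euler("x",-180,degrees=True); o=s["eef_pos"]-Rp.apply(G)
for n,w in(("scene",(255,140,410,290,5)),):
    f=imaging.grab_frame(n); np.savez(f"{n}1.npz",**f)
    overlay(f["img"],n,[(o+Rp.apply(r),(0,0,255)) for r in PANL[::2]],*w,f"pics/t2_{n}.png")
E
```

```text
clock: 6.8
eef_pos: [0.5696, 0.1778, 0.1397]
tool_rot: [166.1, -0.1, -12.3]
contact_force: [-0.9, -0.1, -2.4]
width: 0.0151
striped [ 0.2 81.  76.3] plain [   0.2 -117.   125.4] zyx [  0.04  -0.08 -13.92] Fbox [-0.9 -0.3 -2.4] Tbox [ 0.22 -0.01  0.02] w 0.0151 t 6.8
```

View pics/t2_scene.png

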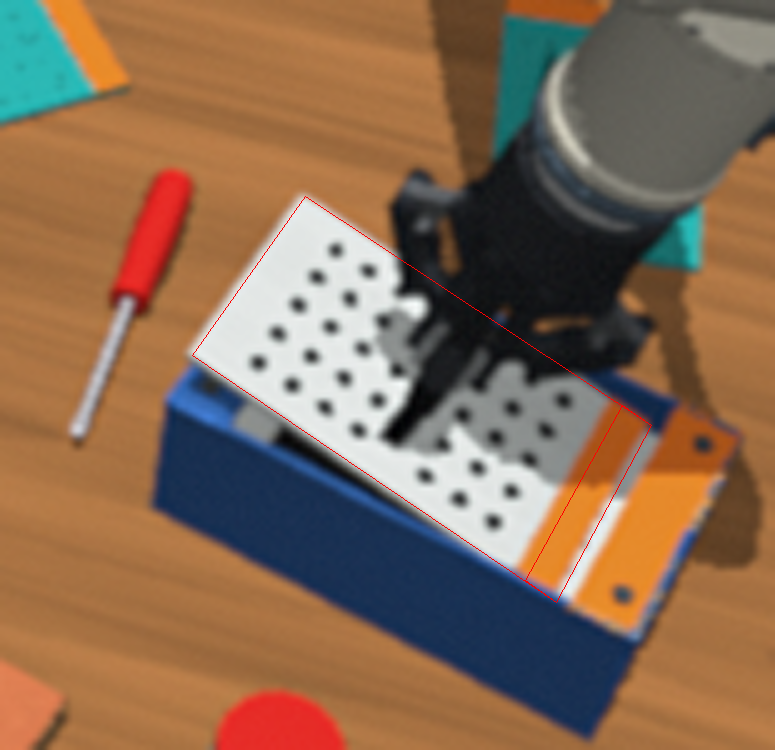

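```bash
python3 -m crank '[[-1,[0.0011,0.0049,0],[0,0,0]],[-1,[0.0011,0.0049,0],[0,0,0]],[-1,[0.0011,0.0049,0],[0,0,0]],[-1,[0.0011,0.0049,0],[0,0,0]],[-1,[0.0009,0.0039,0],[0,0,0]],[-1,[0,0,0],[0,0,0]],[-1,[0,0,0],[0,0,0]]]'; python3 -c "
from h import *
show()"
```

```text
clock: 7.55
eef_pos: [0.5747, 0.2013, 0.1393]
tool_rot: [166.1, -0.0, -12.3]
contact_force: [-0.0, -0.3, -2.7]
width: 0.0151
striped [1.00e-01 1.05e+02 7.59e+01] plain [  0.2 -93.  125. ] zyx [  0.04  -0.04 -13.94] Fbox [ 0.1 -0.3 -2.7] Tbox [ 0.24 -0.04 -0.  ] w 0.0151 t 7.55
```

```bash
python3 -m crank '[[-1,[0.0008,0.0034,0],[0,0,0]],[-1,[0.0006,0.0024,0],[0,0,0]],[-1,[0.0004,0.002,0],[0,0,0]],[-1,[0,0,0],[0,0,0]]]'; python3 -c "
from h import *
show()"; python3 -m crank '[[-1,[0.0002,0.001,0],[0,0,0]],[-1,[0,0,0],[0,0,0]]]';python3 -c "
from h import *
show()"
```

```text
clock: 7.95
eef_pos: [0.5765, 0.2093, 0.1393]
tool_rot: [166.1, -0.0, -12.3]
contact_force: [0.3, -0.1, -3.2]
width: 0.0151
striped [  0.2 113.3  76. ] plain [  0.3 -84.7 125.1] zyx [  0.05  -0.05 -13.92] Fbox [ 0.3  0.  -3.2] Tbox [ 0.28  0.   -0.03] w 0.0151 t 7.95
clock: 8.15
eef_pos: [0.5767, 0.21, 0.1394]
tool_rot: [166.1, -0.0, -12.3]
contact_force: [-0.1, 0.1, -2.1]
width: 0.0149
striped [  0.2 114.   76. ] plain [  0.3 -84.  125.1] zyx [  0.03  -0.05 -13.93] Fbox [-0.2  0.1 -2.1] Tbox [0.25 0.02 0.01] w 0.0149 t 8.15
```

```bash
python3 -m crank '[[-1,[0.0002,0.001,0],[0,0,0]],[-1,[0,0,0],[0,0,0]]]';python3 -c "
from h import *
show()"; python3 -m crank '[[-1,[0.0002,0.001,0],[0,0,0]],[-1,[0,0,0],[0,0,0]]]';python3 -c "
from h import *
show()"
```

```text
clock: 8.35
eef_pos: [0.5769, 0.211, 0.1394]
tool_rot: [166.1, -0.1, -12.3]
contact_force: [0.4, 0.4, -1.9]
width: 0.0149
striped [  0.2 115.1  76. ] plain [  0.3 -82.9 125.1] zyx [  0.03  -0.05 -13.93] Fbox [ 0.3  0.5 -1.9] Tbox [ 0.28 -0.01  0.02] w 0.0149 t 8.35
clock: 8.55
eef_pos: [0.5771, 0.2121, 0.1394]
tool_rot: [166.1, -0.0, -12.3]
contact_force: [0.0, 0.0, -3.1]
width: 0.0149
striped [  0.2 116.1  76. ] plain [  0.3 -81.9 125.1] zyx [  0.03  -0.05 -13.92] Fbox [ 0.   0.  -3.1] Tbox [ 0.26  0.06 -0.03] w 0.0149 t 8.55
```

```bash
for i in 1; do python3 -m crank '[[-1,[0.0002,0.001,0],[0,0,0]],[-1,[0,0,0],[0,0,0]]]';python3 -c "
from h import *
show()"; python3 -m crank '[[-1,[0.0002,0.001,0],[0,0,0]],[-1,[0,0,0],[0,0,0]]]';python3 -c "
from h import *
show()"; done
```

```text
clock: 8.75
eef_pos: [0.5773, 0.2131, 0.1394]
tool_rot: [166.1, -0.1, -12.3]
contact_force: [1.0, 0.0, -4.3]
width: 0.0153
striped [  0.2 117.2  76. ] plain [  0.3 -80.8 125.1] zyx [  0.03  -0.05 -13.92] Fbox [ 1.   0.2 -4.3] Tbox [ 0.25 -0.02 -0.01] w 0.0153 t 8.75
clock: 8.95
eef_pos: [0.5775, 0.2141, 0.1394]
tool_rot: [166.1, -0.0, -12.3]
contact_force: [0.5, 0.0, -3.1]
width: 0.0152
striped [1.000e-01 1.182e+02 7.600e+01] plain [  0.2 -79.8 125.1] zyx [  0.04  -0.05 -13.93] Fbox [ 0.4  0.1 -3.1] Tbox [ 0.24  0.   -0.01] w 0.0152 t 8.95
```

```bash
python3 -m crank '[[-1,[0.0002,0.001,0],[0,0,0]],[-1,[0,0,0],[0,0,0]]]';python3 -c "
from h import *
show()"
```

```text
clock: 9.15
eef_pos: [0.5777, 0.2151, 0.1394]
tool_rot: [166.1, -0.1, -12.3]
contact_force: [-0.3, -0.3, -2.9]
width: 0.0152
striped [1.000e-01 1.192e+02 7.600e+01] plain [  0.2 -78.8 125.1] zyx [  0.03  -0.05 -13.93] Fbox [-0.2 -0.4 -2.9] Tbox [ 0.27 -0.01 -0.01] w 0.0152 t 9.15
```

```bash
python3 -m crank '[[-1,[0.0002,0.001,0],[0,0,0]],[-1,[0,0,0],[0,0,0]]]';python3 -c "
from h import *
show()"
```

```text
clock: 9.35
eef_pos: [0.5778, 0.2156, 0.1395]
tool_rot: [166.0, -0.0, -12.4]
contact_force: [-1.5, -2.2, -3.1]
width: 0.0151
striped [1.000e-01 1.196e+02 7.600e+01] plain [ 1.000e-01 -7.840e+01  1.254e+02] zyx [ -0.    -0.04 -13.99] Fbox [-1.  -2.4 -3.1] Tbox [-0.22  0.18 -0.12] w 0.0151 t 9.35
```

```bash
sed -i 's/G=np.array(\[0,0,.040\])/G=np.array([0,.0017,.040])/' h.py; python3 -m crank '[[-1,[-0.0004,-0.0018,0],[0,0,0]],[-1,[0,0,0],[0,0,0]],[-1,[0,0,0],[0,0,0]]]';python3 -c "
from h import *
s=show(); print(target(s,0,116.8,76,7))"
```

```text
clock: 9.65
eef_pos: [0.5776, 0.2143, 0.1393]
tool_rot: [166.1, -0.1, -12.3]
contact_force: [0.2, 0.1, -3.1]
width: 0.0153
striped [  0.2 116.8  76.4] plain [  0.2 -81.2 125.4] zyx [  0.04  -0.06 -13.9 ] Fbox [ 0.1  0.1 -3.1] Tbox [0.26 0.07 0.03] w 0.0153 t 9.65
(array([-0.0016, -0.0067, -0.0114]), array([ 0.1179, -0.0248, -0.0007]))
```

```bash
python3 -m crank '[[-1,[-0.0004,-0.0017,-0.0028],[0.0295,-0.0062,0]],[-1,[-0.0004,-0.0017,-0.0028],[0.0295,-0.0062,0]],[-1,[-0.0004,-0.0017,-0.0028],[0.0295,-0.0062,0]],[-1,[-0.0004,-0.0016,-0.003],[0.0295,-0.0062,-0.0007]],[-1,[0,0,0],[0,0,0]],[-1,[0,0,0],[0,0,0]]]'
python3 - <<'E'
from h import *
s=show(); print(target(s,0,116.8,76,3))
from plant import imaging
Rp=Ro.from_euler("xyz",s["tool_rot"],degrees=True)*Ro.from_euler("x",-180,degrees=True); o=s["eef_pos"]-Rp.apply(G)
for n,w in(("top",(100,120,220,225,6)),("scene",(255,140,410,290,5))):
    f=imaging.grab_frame(n); np.savez(f"{n}1.npz",**f)
    overlay(f["img"],n,[(o+Rp.apply(r),(0,0,255)) for r in PANL[:1]] if n=="scene" else [],*w,f"pics/t3_{n}.png")
E
```

```text
clock: 10.25
eef_pos: [0.5759, 0.2069, 0.1281]
tool_rot: [173.0, 0.0, -12.4]
contact_force: [-0.1, -0.6, -2.8]
width: 0.015
striped [  0.2 116.1  76.1] plain [-1.000e-01 -8.640e+01  1.011e+02] zyx [-0.06  0.   -7.02] Fbox [ 0.  -0.6 -2.8] Tbox [ 0.19 -0.03 -0.01] w 0.015 t 10.25
(array([-0.0006, -0.0026, -0.0069]), array([ 0.0685, -0.0151,  0.0011]))
```

View pics/t3_top.png

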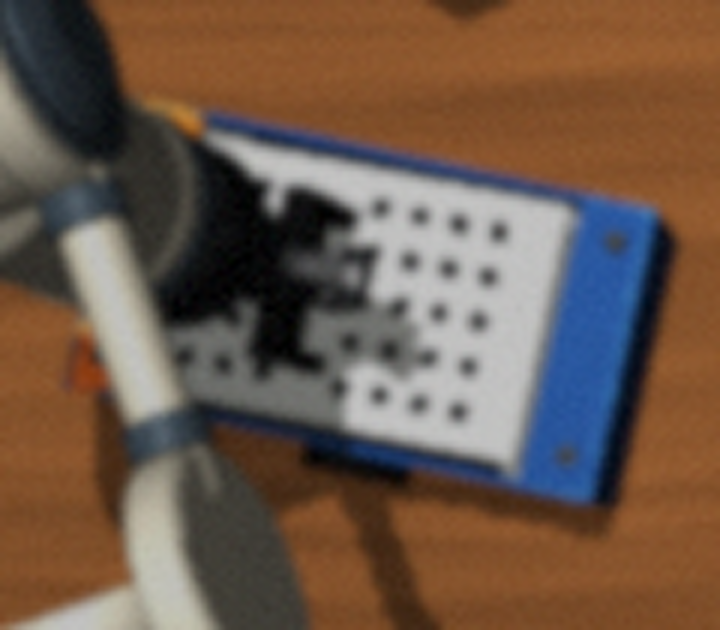

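View pics/t3_scene.png

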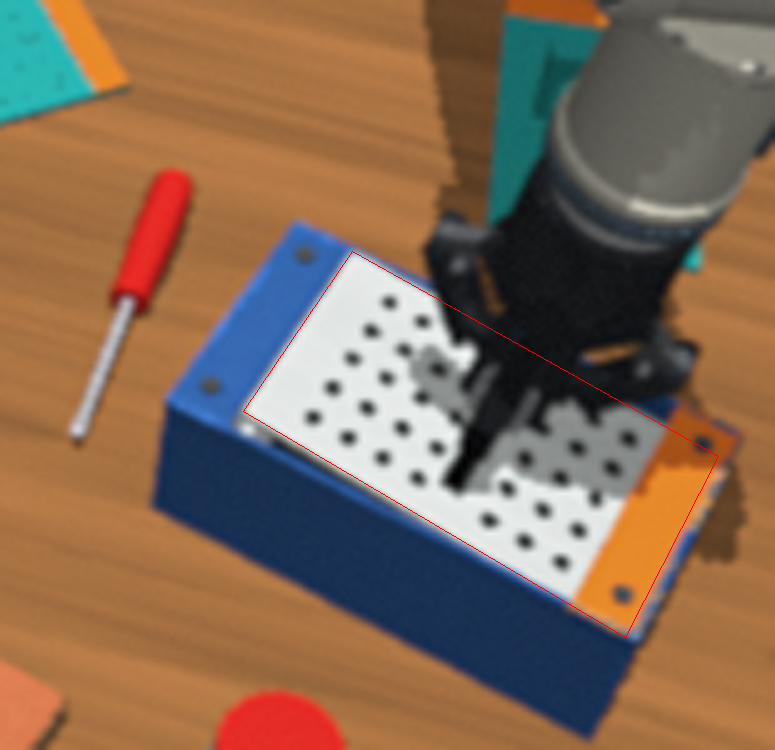

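```bash
python3 -m crank '[[-1,[-0.0001,-0.0004,-0.001],[0.01,-0.0022,0]],[-1,[-0.0001,-0.0004,-0.001],[0.01,-0.0022,0]],[-1,[-0.0001,-0.0004,-0.001],[0.01,-0.0022,0.0005]],[-1,[0,0,0],[0,0,0]]]'
python3 -c "
from h import *
s=show(); print(target(s,0,116.9,76,3))"
```

```text
clock: 10.75
eef_pos: [0.5755, 0.206, 0.1248]
tool_rot: [174.8, 0.0, -12.4]
contact_force: [0.1, -0.0, -2.3]
width: 0.0147
striped [-1.000e-01  1.167e+02  7.580e+01] plain [ -0.1 -86.5  94.4] zyx [ 0.    0.02 -5.25] Fbox [ 0.1  0.  -2.3] Tbox [ 0.11  0.02 -0.02] w 0.0147 t 10.75
(array([-0.0003, -0.0016, -0.0036]), array([ 0.0383, -0.0088, -0.    ]))
```

```bash
python3 -m crank '[[-1,[-0.0001,-0.0004,-0.0009],[0.01,-0.0022,0]],[-1,[-0.0001,-0.0004,-0.0009],[0.01,-0.0022,0]],[-1,[-0.0001,-0.0004,-0.0009],[0.01,-0.0022,0]],[-1,[0,-0.0004,-0.0009],[0.008,-0.0022,0]],[-1,[0,0,0],[0,0,0]]]'
python3 -c "
from h import *
s=show(); print(target(s,0,117,74,0))"
```

```text
clock: 11.25
eef_pos: [0.5753, 0.2044, 0.1213]
tool_rot: [177.0, -0.0, -12.4]
contact_force: [0.2, -0.3, -2.8]
width: 0.0153
striped [  0.  116.9  76.1] plain [  0.  -86.8  86.8] zyx [-0.01 -0.02 -3.01] Fbox [ 0.3 -0.3 -2.8] Tbox [ 0.1  -0.06 -0.01] w 0.0153 t 11.25
(array([-0.0005, -0.0021, -0.0073]), array([ 0.0514, -0.011 ,  0.0001]))
```

```bash
python3 -m crank '[[-1,[-0.0001,-0.0005,-0.0018],[0.013,-0.0028,0]],[-1,[-0.0001,-0.0005,-0.0018],[0.013,-0.0028,0]],[-1,[-0.0001,-0.0005,-0.0018],[0.013,-0.0028,0]],[-1,[-0.0001,-0.0006,-0.0018],[0.0124,-0.0026,0]],[-1,[0,0,0],[0,0,0]]]'
python3 -c "
from h import *
s=show(); print(target(s,0,117,70,0))"
```

```text
clock: 11.75
eef_pos: [0.5747, 0.2021, 0.1138]
tool_rot: [180.0, 0.0, -12.4]
contact_force: [0.7, 0.3, -3.4]
width: 0.0156
striped [  0.  116.8  73.8] plain [ -0.  -87.2  73.8] zyx [-0.02  0.02 -0.01] Fbox [ 0.6  0.5 -3.4] Tbox [-0.01  0.    0.  ] w 0.0156 t 11.75
(array([ 0.    ,  0.0002, -0.0038]), array([ 0.    , -0.0004,  0.0003]))
```

Flat and about 4 mm above the ledges, with no contact. I'll lower it in small steps until I feel the ledges.

```bash
python3 -m crank '[[-1,[0,0,-0.001],[0,0,0]],[-1,[0,0,-0.001],[0,0,0]],[-1,[0,0,0],[0,0,0]]]'
python3 -c "
from h import *
show()"; python3 -m crank '[[-1,[0,0,-0.0007],[0,0,0]],[-1,[0,0,0],[0,0,0]]]'
python3 -c "
from h import *
show()"
```

```text
clock: 12.05
eef_pos: [0.5748, 0.2027, 0.112]
tool_rot: [180.0, 0.0, -12.3]
contact_force: [0.6, -0.1, -3.5]
width: 0.0153
striped [-1.000e-01  1.174e+02  7.190e+01] plain [  0.  -86.6  72. ] zyx [ 0.03  0.01 -0.02] Fbox [ 0.6  0.  -3.5] Tbox [-0.01 -0.    0.  ] w 0.0153 t 12.05
clock: 12.25
eef_pos: [0.5749, 0.2027, 0.1113]
tool_rot: [180.0, 0.0, -12.3]
contact_force: [0.0, 0.5, -3.5]
width: 0.0155
striped [ -0.  117.4  71.3] plain [  0.1 -86.6  71.4] zyx [ 0.03  0.   -0.02] Fbox [-0.1  0.5 -3.5] Tbox [ 0.06  0.03 -0.05] w 0.0155 t 12.25
```

```bash
python3 -m crank '[[-1,[0,0,-0.0007],[0,0,0]],[-1,[0,0,0],[0,0,0]]]'
python3 -c "
from h import *
show()"
```

```text
clock: 12.45
eef_pos: [0.5749, 0.2026, 0.1107]
tool_rot: [180.0, 0.0, -12.4]
contact_force: [0.3, -0.1, -3.4]
width: 0.0149
striped [ -0.  117.3  70.6] plain [  0.1 -86.7  70.7] zyx [ 0.02  0.   -0.02] Fbox [ 0.3 -0.1 -3.4] Tbox [-0.04 -0.01  0.03] w 0.0149 t 12.45
```

```bash
python3 -m crank '[[-1,[0,0,-0.0005],[0,0,0]],[-1,[0,0,0],[0,0,0]]]'
python3 -c "
from h import *
show()"
```

```text
clock: 12.65
eef_pos: [0.5749, 0.2026, 0.1102]
tool_rot: [180.0, 0.0, -12.4]
contact_force: [0.2, 0.1, -4.1]
width: 0.0155
striped [  0.  117.3  70.2] plain [  0.1 -86.7  70.2] zyx [ 0.02  0.   -0.02] Fbox [ 0.2  0.2 -4.1] Tbox [ 0.03 -0.02  0.03] w 0.0155 t 12.65
```

```bash
python3 -m crank '[[-1,[0,0,-0.0005],[0,0,0]],[-1,[0,0,0],[0,0,0]]]'
python3 -c "
from h import *
show()"
```

```text
clock: 12.85
eef_pos: [0.5749, 0.2025, 0.1097]
tool_rot: [180.0, -0.0, -12.4]
contact_force: [-0.0, -1.1, -3.8]
width: 0.0155
striped [1.000e-01 1.172e+02 6.970e+01] plain [  0.1 -86.8  69.8] zyx [ 0.01 -0.01 -0.02] Fbox [ 0.2 -1.1 -3.8] Tbox [-0.01  0.05 -0.02] w 0.0155 t 12.85
```

```bash
python3 -m crank '[[-1,[0,0,-0.0005],[0,0,0]],[-1,[0,0,0],[0,0,0]]]'
python3 -c "
from h import *
show()"
```

```text
clock: 13.05
eef_pos: [0.575, 0.2026, 0.1095]
tool_rot: [180.0, -0.0, -12.4]
contact_force: [-0.7, -0.6, -1.4]
width: 0.015
striped [1.000e-01 1.173e+02 6.950e+01] plain [  0.2 -86.7  69.6] zyx [ 0.02 -0.02 -0.01] Fbox [-0.5 -0.7 -1.4] Tbox [-0.    0.03 -0.01] w 0.015 t 13.05
```

```bash
python3 -m crank '[[-1,[-0.0002,-0.001,0],[0,0,0]],[-1,[-0.0002,-0.001,0],[0,0,0]],[-1,[-0.0002,-0.001,0],[0,0,0]],[-1,[0,0,0],[0,0,0]]]'
python3 -c "
from h import *
show()"; python3 -m crank '[[-1,[-0.0001,-0.0005,0],[0,0,0]],[-1,[-0.0001,-0.0005,0],[0,0,0]],[-1,[0,0,0],[0,0,0]]]'
python3 -c "
from h import *
show()"
```

```text
clock: 13.45
eef_pos: [0.5744, 0.1995, 0.1095]
tool_rot: [180.0, -0.0, -12.4]
contact_force: [-0.3, 0.1, -0.5]
width: 0.0153
striped [  0.2 114.2  69.5] plain [  0.3 -89.8  69.5] zyx [ 0.01 -0.03 -0.  ] Fbox [-0.3  0.1 -0.5] Tbox [ 0.15  0.03 -0.04] w 0.0153 t 13.45
clock: 13.75
eef_pos: [0.5743, 0.1986, 0.1095]
tool_rot: [-180.0, -0.0, -12.4]
contact_force: [0.9, 0.8, -0.8]
width: 0.0153
striped [  0.3 113.3  69.6] plain [  0.3 -90.7  69.5] zyx [ 0.02 -0.03  0.01] Fbox [ 0.7  1.  -0.8] Tbox [ 0.23  0.07 -0.  ] w 0.0153 t 13.75
```

```bash
for k in 1 2 3; do :; done; python3 -m crank '[[-1,[-0.0001,-0.0005,0],[0,0,0]],[-1,[-0.0001,-0.0005,0],[0,0,0]],[-1,[0,0,0],[0,0,0]]]' | sed -n 4p
python3 -c "
from h import *
show()"
```

```text
contact_force: [-0.3, 1.9, 0.5]
striped [  0.2 112.3  69.5] plain [  0.3 -91.7  69.5] zyx [ 0.02 -0.03  0.01] Fbox [-0.7  1.8  0.5] Tbox [ 0.29  0.01 -0.  ] w 0.0152 t 14.05
```

```bash
python3 -m crank '[[-1,[-0.0001,-0.0005,0],[0,0,0]],[-1,[-0.0001,-0.0005,0],[0,0,0]],[-1,[0,0,0],[0,0,0]]]' | sed -n 4p
python3 -c "
from h import *
show()"
```

```text
contact_force: [-0.1, 1.9, 0.9]
striped [  0.2 111.3  69.5] plain [  0.3 -92.7  69.5] zyx [ 0.02 -0.02  0.01] Fbox [-0.5  1.8  0.9] Tbox [0.38 0.05 0.02] w 0.0149 t 14.35
```

```bash
python3 -m crank '[[-1,[-0.0001,-0.0005,0],[0,0,0]],[-1,[-0.0001,-0.0005,0],[0,0,0]],[-1,[0,0,0],[0,0,0]]]' | sed -n 4p
python3 -c "
from h import *
show()"
```

```text
contact_force: [0.3, 2.8, 1.2]
striped [  0.3 110.2  69.5] plain [  0.4 -93.8  69.5] zyx [ 0.02 -0.03  0.01] Fbox [-0.4  2.8  1.2] Tbox [ 0.41  0.06 -0.05] w 0.0154 t 14.65
```

```bash
python3 -m crank '[[-1,[0,0,0.0004],[0,0,0]],[-1,[0,0,0],[0,0,0]]]' | sed -n 4p
python3 -c "
from h import *
show()"
```

```text
contact_force: [0.4, 1.1, 1.2]
striped [  0.2 110.   69.5] plain [  0.2 -94.   69.6] zyx [ 0.01  0.   -0.04] Fbox [0.2 1.1 1.2] Tbox [ 0.38 -0.04 -0.04] w 0.0152 t 14.85
```

```bash
python3 -m crank '[[-1,[0,0,0.0004],[0,0,0]],[-1,[0,0,0],[0,0,0]]]' | sed -n 2,4p
python3 -c "
from h import *
show()"
```

```text
eef_pos: [0.5733, 0.1952, 0.1096]
tool_rot: [179.9, 0.0, -12.4]
contact_force: [1.1, 0.1, -0.7]
striped [1.000e-01 1.097e+02 6.940e+01] plain [  0.1 -94.3  69.7] zyx [ 0.    0.04 -0.07] Fbox [ 1.1  0.3 -0.7] Tbox [ 0.19 -0.09  0.06] w 0.0154 t 15.05
```

```bash
python3 -m crank '[[-1,[-0.0001,-0.0005,0],[0,0,0]],[-1,[-0.0001,-0.0005,0],[0,0,0]],[-1,[0,0,0],[0,0,0]]]' | sed -n 4p
python3 -c "
from h import *
show()"
```

```text
contact_force: [-0.8, 0.4, -1.2]
striped [ -0.  108.7  69.5] plain [  0.  -95.3  69.7] zyx [ 0.01  0.04 -0.06] Fbox [-0.9  0.2 -1.2] Tbox [ 0.11 -0.04  0.01] w 0.0153 t 15.35
```

```bash
python3 -m crank '[[-1,[-0.0001,-0.0005,0],[0,0,0]],[-1,[-0.0001,-0.0005,0],[0,0,0]],[-1,[0,0,0],[0,0,0]]]' | sed -n 4p
python3 -c "
from h import *
show()"
```

```text
contact_force: [0.3, -0.2, -2.5]
striped [1.000e-01 1.078e+02 6.970e+01] plain [  0.1 -96.2  69.8] zyx [ 0.01  0.02 -0.05] Fbox [ 0.3 -0.1 -2.5] Tbox [-0.01  0.03 -0.04] w 0.0152 t 15.65
```

```bash
python3 -m crank '[[-1,[-0.0001,-0.0005,0],[0,0,0]],[-1,[-0.0001,-0.0005,0],[0,0,0]],[-1,[0,0,0],[0,0,0]]]' | sed -n 4p
python3 -c "
from h import *
show()"
```

```text
contact_force: [-0.4, -0.5, -2.2]
striped [  0.2 107.   70. ] plain [  0.3 -97.   70.1] zyx [ 0.01  0.   -0.02] Fbox [-0.3 -0.6 -2.2] Tbox [-0.02  0.02 -0.09] w 0.0154 t 15.95
```

```bash
python3 -m crank '[[-1,[-0.0001,-0.0005,0],[0,0,0]],[-1,[-0.0001,-0.0005,0],[0,0,0]],[-1,[0,0,0],[0,0,0]]]' | sed -n 4p
python3 -c "
from h import *
show()"
```

```text
contact_force: [0.6, -0.2, -3.2]
striped [  0.3 106.   70.1] plain [  0.3 -98.   70.1] zyx [ 0.01 -0.01 -0.02] Fbox [ 0.6 -0.1 -3.2] Tbox [0.01 0.03 0.  ] w 0.0151 t 16.25
```

```bash
python3 -m crank '[[-1,[-0.0001,-0.0005,0],[0,0,0]],[-1,[-0.0001,-0.0005,0],[0,0,0]],[-1,[0,0,0],[0,0,0]]]' | sed -n 4p
python3 -c "
from h import *
show()"
```

```text
contact_force: [-0.6, -0.2, -2.8]
striped [  0.3 105.   70.1] plain [  0.3 -99.   70.1] zyx [ 0.02 -0.   -0.02] Fbox [-0.5 -0.3 -2.8] Tbox [-0.02  0.01  0.01] w 0.0155 t 16.55
```

```bash
python3 -m crank '[[-1,[-0.0001,-0.0005,0],[0,0,0]],[-1,[-0.0001,-0.0005,0],[0,0,0]],[-1,[0,0,0],[0,0,0]]]' | sed -n 4p
python3 -c "
from h import *
show()"
```

```text
contact_force: [0.7, 1.0, -3.4]
striped [  0.3 104.   70.1] plain [   0.3 -100.    70.1] zyx [ 0.01 -0.   -0.02] Fbox [ 0.5  1.1 -3.4] Tbox [-0.02 -0.   -0.01] w 0.015 t 16.85
```

```bash
python3 -m crank '[[-1,[-0.0001,-0.0005,0],[0,0,0]],[-1,[-0.0001,-0.0005,0],[0,0,0]],[-1,[0,0,0],[0,0,0]]]' | sed -n 4p
python3 -c "
from h import *
show()"
```

```text
contact_force: [0.4, -0.7, -2.3]
striped [  0.3 102.9  70. ] plain [   0.4 -101.1   70.1] zyx [ 0.01 -0.01 -0.02] Fbox [ 0.5 -0.7 -2.3] Tbox [-0.02  0.03  0.01] w 0.015 t 17.15
```

```bash
python3 -m crank '[[-1,[-0.0001,-0.0005,0],[0,0,0]],[-1,[-0.0001,-0.0005,0],[0,0,0]],[-1,[0,0,0],[0,0,0]]]' | sed -n 4p
python3 -c "
from h import *
show()"
```

```text
contact_force: [-0.3, -0.3, -2.8]
striped [  0.3 101.9  70. ] plain [   0.4 -102.1   70.1] zyx [ 0.01 -0.01 -0.02] Fbox [-0.2 -0.4 -2.8] Tbox [ 0.05 -0.02  0.02] w 0.0149 t 17.45
```

```bash
python3 -m crank '[[-1,[-0.0001,-0.0005,0],[0,0,0]],[-1,[-0.0001,-0.0005,0],[0,0,0]],[-1,[0,0,0],[0,0,0]]]' | sed -n 4p
python3 -c "
from h import *
show()"
```

```text
contact_force: [-0.4, 0.7, -3.2]
striped [  0.4 100.9  70.1] plain [   0.4 -103.1   70.1] zyx [ 0.01 -0.01 -0.01] Fbox [-0.5  0.6 -3.2] Tbox [-0.01  0.01  0.01] w 0.0153 t 17.75
```

```bash
python3 -m crank '[[-1,[-0.0001,-0.0005,0],[0,0,0]],[-1,[-0.0001,-0.0005,0],[0,0,0]],[-1,[0,0,0],[0,0,0]]]' | sed -n 4p
python3 -c "
from h import *
show()"
```

```text
contact_force: [-0.8, 0.2, -2.6]
striped [ 0.4 99.9 70. ] plain [   0.4 -104.1   70.1] zyx [ 0.02 -0.   -0.02] Fbox [-0.9  0.  -2.6] Tbox [-0.01  0.03 -0.01] w 0.0148 t 18.05
```

```bash
python3 -m crank '[[-1,[-0.0001,-0.0005,0],[0,0,0]],[-1,[-0.0001,-0.0005,0],[0,0,0]],[-1,[0,0,0],[0,0,0]]]' | sed -n 4p
python3 -c "
from h import *
show()"
```

```text
contact_force: [-0.2, 0.3, -2.1]
striped [ 0.4 98.9 70.1] plain [   0.5 -105.1   70.1] zyx [ 0.01 -0.01 -0.01] Fbox [-0.3  0.3 -2.1] Tbox [ 0.02 -0.02 -0.  ] w 0.015 t 18.35
```

```bash
python3 -m crank '[[-1,[-0.0001,-0.0005,0],[0,0,0]],[-1,[-0.0001,-0.0005,0],[0,0,0]],[-1,[0,0,0],[0,0,0]]]' | sed -n 4p
python3 -c "
from h import *
show()"
```

```text
contact_force: [-0.2, 0.5, -3.2]
striped [ 0.4 97.8 70.1] plain [   0.5 -106.2   70.1] zyx [ 0.01 -0.   -0.02] Fbox [-0.3  0.5 -3.2] Tbox [-0.04 -0.01  0.02] w 0.0151 t 18.65
```

```bash
python3 -m crank '[[-1,[-0.0001,-0.0005,0],[0,0,0]],[-1,[-0.0001,-0.0005,0],[0,0,0]],[-1,[0,0,0],[0,0,0]]]' | sed -n 4p
python3 -c "
from h import *
show()"
```

```text
contact_force: [-0.0, -0.2, -2.2]
striped [ 0.4 96.8 70. ] plain [   0.5 -107.2   70.1] zyx [ 0.01 -0.   -0.02] Fbox [ 0.  -0.2 -2.2] Tbox [-0.01 -0.01  0.  ] w 0.0147 t 18.95
```

```bash
python3 -m crank '[[-1,[-0.0001,-0.0005,0],[0,0,0]],[-1,[-0.0001,-0.0005,0],[0,0,0]],[-1,[0,0,0],[0,0,0]]]' | sed -n 4p
python3 -c "
from h import *
show()"
```

```text
contact_force: [-0.1, 0.2, -2.6]
striped [ 0.5 95.8 70. ] plain [   0.5 -108.2   70.1] zyx [ 0.01 -0.   -0.02] Fbox [-0.1  0.2 -2.6] Tbox [-0.02 -0.    0.02] w 0.0154 t 19.25
```

```bash
python3 -m crank '[[-1,[-0.0001,-0.0005,0],[0,0,0]],[-1,[-0.0001,-0.0005,0],[0,0,0]],[-1,[0,0,0],[0,0,0]]]' | sed -n 4p
python3 -c "
from h import *
show()"
```

```text
contact_force: [-0.1, -0.5, -2.3]
striped [ 0.5 94.8 70. ] plain [   0.5 -109.2   70.1] zyx [ 0.02 -0.01 -0.02] Fbox [-0.  -0.5 -2.3] Tbox [ 0.01 -0.01  0.01] w 0.0147 t 19.55
```

```bash
python3 -m crank '[[-1,[-0.0001,-0.0005,0],[0,0,0]],[-1,[-0.0001,-0.0005,0],[0,0,0]],[-1,[0,0,0],[0,0,0]]]' | sed -n 4p
python3 -c "
from h import *
show()"
```

```text
contact_force: [0.5, -0.0, -2.6]
striped [ 0.5 93.7 70.1] plain [   0.6 -110.3   70.1] zyx [ 0.01 -0.01 -0.02] Fbox [ 0.5  0.1 -2.6] Tbox [ 0.03  0.08 -0.03] w 0.0153 t 19.85
```

```bash
python3 -m crank '[[-1,[-0.0001,-0.0005,0],[0,0,0]],[-1,[-0.0001,-0.0005,0],[0,0,0]],[-1,[0,0,0],[0,0,0]]]' | sed -n 4p
python3 -c "
from h import *
show()"
```

```text
contact_force: [0.8, 2.2, -3.1]
striped [ 0.6 93.4 70.4] plain [   0.7 -110.6   70.2] zyx [ 0.02 -0.04  0.05] Fbox [ 0.4  2.3 -3.1] Tbox [ 0.45 -0.12 -0.13] w 0.0149 t 20.15
```

```bash
python3 -m crank '[[-1,[0,0,-0.0004],[0,0,0]],[-1,[0,0,-0.0003],[0,0,0]],[-1,[0,0,0],[0,0,0]]]' | sed -n 4p
python3 -c "
from h import *
show()"
```

```text
contact_force: [1.9, 4.0, -1.7]
striped [ 0.7 93.3 69.8] plain [   0.8 -110.7   69.7] zyx [ 0.03 -0.05  0.04] Fbox [ 1.   4.3 -1.7] Tbox [ 0.66 -0.04 -0.2 ] w 0.0153 t 20.45
```

```bash
python3 -m crank '[[-1,[0,0,-0.0003],[0,0,0]],[-1,[0,0,0],[0,0,0]]]' | sed -n 4p
python3 -c "
from h import *
show()"
```

```text
contact_force: [1.6, 5.3, -0.5]
striped [ 0.7 93.3 69.6] plain [   0.8 -110.7   69.4] zyx [ 0.03 -0.05  0.04] Fbox [ 0.5  5.5 -0.5] Tbox [ 0.78 -0.07 -0.2 ] w 0.0156 t 20.65
```

```bash
python3 -m crank '[[-0.5,[0,0.0003,0],[0,0,0]],[-0.5,[0,0,0],[0,0,0]],[-0.5,[0,0,0],[0,0,0]]]'
python3 - <<'E'
from h import *
s=show()
from plant import imaging
for n,w in(("top",(100,120,220,225,6)),("scene",(255,140,410,290,5))):
    f=imaging.grab_frame(n); overlay(f["img"],n,[],*w,f"pics/t4_{n}.png")
E
```

```text
clock: 20.95
eef_pos: [0.57, 0.1783, 0.109]
tool_rot: [179.9, 0.0, -12.4]
contact_force: [0.0, -0.2, 0.7]
width: 0.0214
striped [ 0.5 92.5 68.9] plain [   0.5 -111.5   69.1] zyx [-0.    0.01 -0.07] Fbox [ 0.1 -0.2  0.7] Tbox [ 0.05 -0.03  0.02] w 0.0214 t 20.95
```

View pics/t4_scene.png

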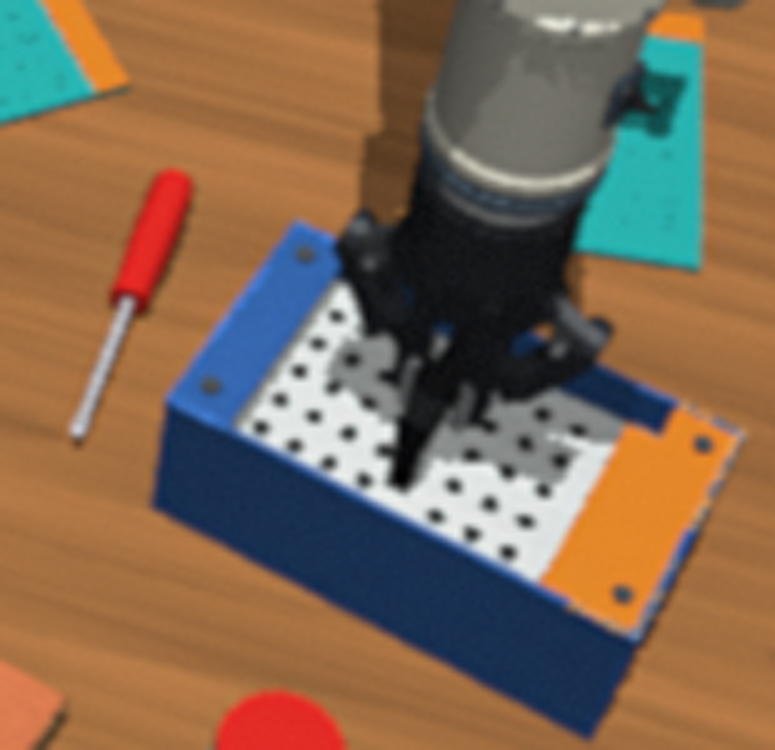

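```bash
python3 -m crank '[[-0.5,[-0.0002,-0.001,0],[0,0,0]],[-0.5,[0,0,0],[0,0,0]]]'
python3 -c "
from h import *
show()"
```

```text
clock: 21.25
eef_pos: [0.5699, 0.1777, 0.1091]
tool_rot: [180.0, -0.0, -12.4]
contact_force: [-0.2, 0.0, 0.3]
width: 0.0216
striped [ 0.5 91.8 69. ] plain [   0.5 -112.2   69.1] zyx [ 0.01 -0.   -0.03] Fbox [-0.2 -0.   0.3] Tbox [ 0.04 -0.    0.01] w 0.0216 t 21.25
```

```bash
python3 -m crank '[[-0.5,[-0.0002,-0.001,0],[0,0,0]],[-0.5,[0,0,0],[0,0,0]],[-0.5,[0,0,0],[0,0,0]]]'
python3 -c "
from h import *
show()"
```

```text
clock: 21.55
eef_pos: [0.5697, 0.1768, 0.1091]
tool_rot: [180.0, -0.0, -12.4]
contact_force: [-0.3, 0.1, 0.6]
width: 0.0213
striped [ 0.5 91.  69. ] plain [   0.6 -113.    69.1] zyx [ 0.01 -0.01 -0.02] Fbox [-0.3  0.   0.6] Tbox [ 0.02 -0.01 -0.03] w 0.0213 t 21.55
```

```bash
python3 -m crank '[[-0.5,[-0.0001,-0.0007,0],[0,0,0]],[-0.5,[0,0,0],[0,0,0]]]'
python3 -c "
from h import *
show()"
```

```text
clock: 21.75
eef_pos: [0.5697, 0.1765, 0.1091]
tool_rot: [-180.0, -0.0, -12.3]
contact_force: [1.0, 1.4, -1.0]
width: 0.0216
striped [ 0.5 90.7 69.1] plain [   0.6 -113.3   69.1] zyx [ 0.03 -0.01  0.02] Fbox [ 0.6  1.6 -1. ] Tbox [ 0.19 -0.02 -0.01] w 0.0216 t 21.75
```

```bash
python3 -m crank '[[-0.5,[-0.0001,-0.0005,0],[0,0,0]],[-0.5,[0,0,0],[0,0,0]]]'
python3 -c "
from h import *
show()"
```

```text
clock: 21.95
eef_pos: [0.5698, 0.1762, 0.1092]
tool_rot: [-179.9, -0.0, -12.3]
contact_force: [2.9, 3.9, -1.3]
width: 0.0209
striped [ 0.7 90.5 69.3] plain [   0.8 -113.5   69.1] zyx [ 0.03 -0.05  0.06] Fbox [ 1.9  4.4 -1.3] Tbox [ 0.65 -0.26 -0.05] w 0.0209 t 21.95
```

Firm resistance at 4.4 N with no give, so the panel is against the stop. I'll centre the jaws, open fully and withdraw straight up.

```bash
python3 -m crank '[[-0.5,[0.0006,0.0028,0],[0,0,0]],[-0.2,[0,0,0],[0,0,0]],[1,[0,0,0],[0,0,0]],[1,[0,0,0],[0,0,0]],[1,[0,0,0],[0,0,0]],[1,[0,0,0],[0,0,0]],[1,[0,0,0],[0,0,0]]]'
python3 -c "
from h import *
show()"; python3 -m crank '[[1,[0,0,0.01],[0,0,0]],[1,[0,0,0.03],[0,0,0]],[1,[0,0,0.04],[0,0,0]],[1,[0,0,0.04],[0,0,0]],[1,[0,-0.02,0.03],[0,0,0]],[1,[0,-0.04,0],[0,0,0]],[1,[0,-0.04,0],[0,0,0]],[1,[0,-0.04,0],[0,0,0]],[1,[0,-0.04,0],[0,0,0]],[1,[0,-0.02,0],[0,0,0]]]'
python3 - <<'E'
from h import *
from plant import imaging
for n,w in(("top",(105,130,220,215,6)),("scene",(275,175,410,290,5))):
    f=imaging.grab_frame(n); np.savez(f"{n}9.npz",**f); cv2.imwrite(f"pics/full_{n}.png",f["img"])
    P=[BOX[0]-np.sin(BOX[2])*-.009,BOX[1]+np.cos(BOX[2])*-.009,BOX[2]]
    overlay(f["img"],n,[(T(P,rect(60,-102,102,5))+[0,0,.07],(0,0,255))],*w,f"pics/t9_{n}.png")
E
```

```text
clock: 22.65
eef_pos: [0.5701, 0.1784, 0.1091]
tool_rot: [180.0, -0.0, -12.4]
contact_force: [-0.6, 0.4, -0.1]
width: 0.0851
striped [ 0.5 92.7 69.1] plain [   0.6 -111.3   69.1] zyx [ 0.01 -0.   -0.02] Fbox [-0.7  0.2 -0.1] Tbox [-0.07 -0.06  0.03] w 0.0851 t 22.65
clock: 23.65
eef_pos: [0.5699, -0.0245, 0.2602]
tool_rot: [179.9, -0.1, -12.5]
contact_force: [0.0, 0.1, 0.2]
width: 0.0852
```

View pics/t9_top.png

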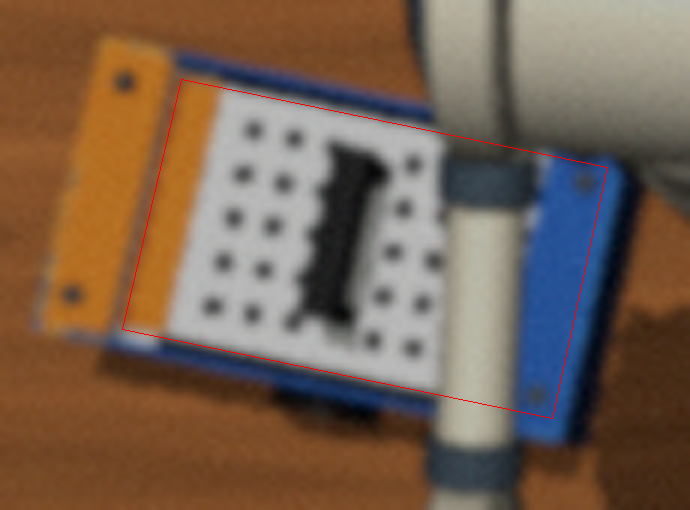

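View pics/full_scene.png

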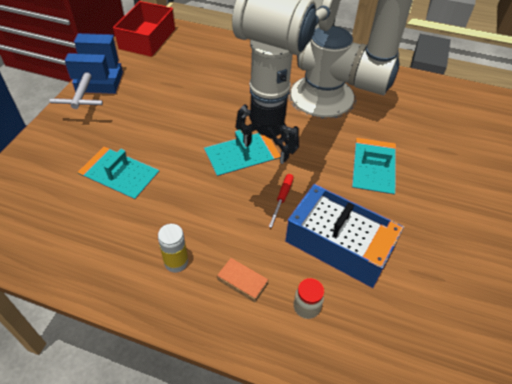

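View pics/t9_scene.png

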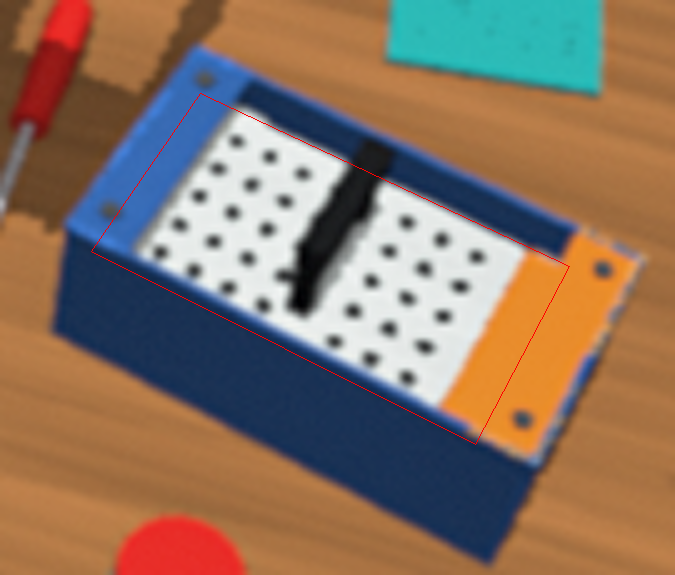

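The panel lies flat and centred between the flanges. Its striped end is at the expected place, about y +93 (top crop px (150,200)). Screwdriver, can, block and jar look unmoved, and the gripper is clear, so I'll hand in.

```bash
python3 -m crank '[[1,[0,0,0],[0,0,0]],[1,[0,0,0],[0,0,0]]]'; python3 -c "
from plant import arm
print(arm.close_job())"
```

```text
clock: 23.95
eef_pos: [0.5702, -0.0205, 0.2595]
tool_rot: [-180.0, -0.0, -12.3]
contact_force: [0.9, 0.8, -0.1]
width: 0.0856
the job is handed in; nothing more can be done
None
```

The panel is back in the box, flat on the ledges and against the hidden stop, and the job was handed in at about 24 s of the 58 s. No verdict was reported.

**What I did:**
- I gripped the handle, carried the panel over the screwdriver and tilted it 14°.
- I tucked the striped end under the orange flange, felt the wall at about 2.4 N, and backed off about 2 mm.
- I swung the plain end down past the blue flange without contact and lowered the panel onto the ledges.
- I slid it back until it met the stop, with the plain end at about y = -111 mm. The force rose to 5.5 N before I let go.

**Last checks:**
- **Stop:** after releasing I nudged the handle again. The pad met it where expected, and the panel resisted 4.4 N with no noticeable movement.
- **Pictures:** these show the panel flat, centred and about square in the box, with the striped end at about y = +93 mm. The bystanders look unmoved, and the gripper was clear of everything.

**Disagreements:**
- My camera-based estimate along the box was 1.7 mm off when I felt the wall, so I corrected for it.
- The top camera showed raised parts about 1 pixel (2 to 3 mm) off the fitted model.
- The arm's hold force crept up slowly while pressing on the stop, so I released promptly.

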